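Stack a loaf tin on its keyed mate

TASK

Draw the yellow stop bar fully open, slide the filled loaf tin along the blue fence and in under the wire shelf until its slotted base drops fully down over the two red keys of the tin in the dock, then slide the stop bar fully shut behind it. Keep the tin upright and leave the things standing around where they are.

Things in the scene. Friction and masses are not known exactly. Their poses are not given: they have to be found in the camera images.
- stand: Fixed stacking stand of green sheet steel with blue guides. Origin on the table under the middle of its dock, where the lower tin stands; its x axis runs along the loading channel from the deck into the dock, z is up, y to the left of x. Deck: flat plate, top 60 mm above the table, x -340 to -83 mm, y -58 to +108 mm; at x = -83 it ends in a step down into the dock.
- fence_mid (a point): Middle of the top edge of the blue fence's guiding face on the deck, at x = -220, y = -51.5, z = 82 mm of the stand. The straight fence runs along x from -340 to +85 mm (gap for the bar), 6 mm thick, 22 mm above the deck. A tin flat against it has its centre at y = -1.5 mm, in line with the keys. A blue end stop closes the dock: face at x = +82, top 90 mm above the table.
- shelf_mid (a point): Centre of the wire shelf over the far half of the dock, at x = 56, y = 0, z = 156 mm of the stand: covers x 16 to 96, y -72 to +72 mm, underside 152 mm above the table, on four 8 mm posts at x = 20 and 92, y = -68 and +68 mm. The loaf tin goes beneath it.
- gate (a joint): Yellow stop bar (slide, m) through a gap in the fence, at x -96 to -86 mm of the stand, 64 to 82 mm above the table. 0 = fully shut (reaches across the channel to y = -1.5 mm), 0.055 = fully open (clear behind the fence). Opens towards the stand's -y; needs about 1.5 N to move and stays where left. A tin not home in the dock blocks it.
- gate_knob (a point): Grip point of the black upright knob on the stop bar, outside the fence: a round post 16 mm in diameter, this point 110 mm above the table, the knob's top 18 mm higher. At x = -91, y = -95 mm of the stand with the bar shut; moves with the bar.
- lower_tin: Lidded loaf tin standing loose in the dock with about 2 mm play, 160 x 100 mm, lid top 50 mm up. Origin: centre of its underside; x along its length and the stand's x, z up. On the lid are two red key ribs along x, each 110 long, 12 wide, 9 high (top 59 mm above the table, 1 mm below the deck), centred at y = -26 and +26 mm.
- loaf_tin: Aluminium tin with a golden loaf, about 0.6 kg, loose on the deck. Origin: centre of underside; x along its length (to the dock), z up. 160 x 100 mm, walls 55, loaf 78 mm high; too wide to grip. Its 10 mm base has two slots from beneath (red marks on its ends), 118 x 20 mm, at y = -26 and +26. It slides over the rib tops and drops 10 mm when within 3 mm of right above the lower tin.
- jam_jar: Bystander, leave where it is: a lidded glass jar, 60 mm across, 95 mm tall. Origin: centre of its underside.
- bowl: Bystander, leave where it is: a small steel bowl, 100 mm across, 50 mm tall. Origin: centre of its underside.
- timer: Bystander, leave where it is: a white kitchen timer, 45 x 70 x 60 mm. Origin: centre of its underside.
- empty_tin: Bystander, leave where it is: an empty open loaf tin, 100 x 170 x 70 mm. Origin: centre of its underside.
- rolling_pin: Bystander, leave where it is: a wooden rolling pin, 280 mm long, 48 mm thick. Origin: centre of its underside.
- spare_loaf: Bystander, leave where it is: a bare two-humped loaf, 154 x 96 x 36 mm. Origin: centre of its underside.
Not all that is in view belongs to the job. Leave any turquoise look-alike of the loaf_tin alone. Leave any purple look-alike of the lower_tin alone.

How it is judged (in metres and radians):
On the way, in this order (a step that is already met when the one before it is completed fails the run):
1. the stop bar is drawn open, to within 8 mm of its end (value of joint gate above 0.047 m), for 0.1 s.
2. the loaf tin is fully down over the keys of the lower tin (z of loaf_tin in the frame of lower_tin between 0.046 and 0.0535 m and x of loaf_tin in the frame of lower_tin between -0.008 and 0.008 m and y of loaf_tin in the frame of lower_tin between -0.007 and 0.007 m and angle between the x axis of loaf_tin and the x axis of lower_tin, either way round below 0.09 rad and angle between loaf_tin's own z axis and vertical below 0.04 rad), for 0.2 s.
At the end, for the whole second after the job is handed in: The loaf tin rests still on the lower tin, slots down over the keys: origin 46-53.5 mm above the lower tin's, within 8 mm along, 7 mm across, 0.09 rad in heading, 0.04 rad of upright; lower tin still in the dock (within 8 mm of the stand's origin); stop bar shut to within 8 mm (all of step 2 and value of joint gate below 0.008 m and linear speed of loaf_tin below 0.02 m/s and height (world z) of lower_tin below 0.005 m and horizontal distance between lower_tin and stand below 0.008 m); the robot touches nothing.
It fails at once if the loaf tin is tipped by more than 0.35 rad (angle between loaf_tin's own z axis and vertical above 0.35 rad).
It fails at once if a bystander is moved by more than 25 mm (distance of any of jam_jar, bowl, timer, empty_tin, rolling_pin, spare_loaf from where it was at the start of the episode above 0.025 m).
It also fails if it takes over 64 s, if anything falls off the work surface, if the arm or the gripper's body presses on something with over 40 N, if the wrist force passes 120 N, or if a joint passes its speed limit or range.

ROBOT

A 6-joint arm with a two-finger parallel gripper is mounted at the origin on the work surface. World frame = base frame: x ahead of the robot, y to its left, z up, the work surface at z = 0. Lengths are in mm, angles in degrees, forces in N, time in s.
With the tool pointing down it reaches from about 375 to 825 mm from the base axis. Payload 5.5 kg.
Tool frame: the origin (TCP) lies at the very end of the fingers, on their centre line; the grasp point (between the pads) lies 19 mm behind it; z points along the fingers, y is the line along which they close (so a half turn about z gives the same grasp; the last joint's range is limited). The gripper opens to 85 mm and grips with 20 to 120 N. Pads are 22 mm wide; open, the fingers measure 114 mm over their backs; the gripper's body (76 mm by 85 mm) begins 54 mm behind the grasp point. The pads swing forward as they close: fully open they stand 13 mm farther back than shut.
Start: joints at [-66.52, 17.962, -2.699, 69.339, 0, 90], TCP at [239.052, -550.317, 195.399] pointing down, gripper open.
Joint ranges: [-152.73, 152.73], [-39.44, 99.34], [-58.76, 71.6], [-118.89, 123.64], [-81.53, 83.1], [-180, 180]. Speed limits (degrees/s): [136.94, 136.94, 172.46, 180, 180, 180].

INTERFACE

Orientations are given as a 3x3 rotation matrix whose columns are the frame's x, y, z axes.
In Python, from cell import robot gives the robot as it stands. The module is installed in compiled form; this text tells all that it offers.
- The arm moves only by the shell command python3 -m pendant 'ROWS' [FORCE]. ROWS is JSON, one flat list of numbers, 5 for each row, row after row: the gripper's target within -1 to 1 (fully open at 1, half-way at 0, shut at -1), then the shift along the tool's x, y, z as a fraction of full scale, then the turn about the tool's z as a fraction of full scale. A call has 1 to 5 rows; each row is the pose to reach, as a shift and turn from the pose commanded when the call began, along the tool's axes at that moment, turning the shorter way round; what a row does not reach only later rows make up. Full scale, the value 1, is 0.1 m for a shift and pi rad for a turn. A row lasts 1/10 s, in which the tool goes at most 50 mm and 8.59 degrees, less where a joint would pass 70% of its speed; a pose out of reach is approached as far as the arm can. A call with a number of a shift or a turn outside -1 to 1 is refused whole. A call with a gripper value outside its range is refused whole. The fingers move at their own pace and stop on an object; FORCE is the grip in N (left out, the last holds). Time passes only in rows, so rows that repeat a pose let the fingers close. It gives the time, the measured TCP pose, the force, the opening and the grip force at its end, in the units of the state.
- robot.sense(): the state, without advancing time (a new reading comes with each control period).
- robot.snapshot(name): name is "scene" or "side" or "wrist"; returns a dict with "image" (384x512x3 uint8, red, green, blue), "K" (3x3 intrinsics, pixels), "T" (4x4, takes a point from camera to world coordinates); the wrist camera has in their place "tool_from_camera" (4x4, takes a point from camera to tool coordinates, whose origin is the TCP and whose axes are the flange's). Camera axes: x right, y down, z forward; pixel columns grow to the right and rows downward; lengths in mm; the calibration is good to about 2 mm. A picture is of the moment at which its call begins: read the wrist's pose just before it. There is no depth.
- robot.close_job(): hands the job in; it is judged then, once.
The state is a dict: "time_s": time; "joint_pos": joint angles; "joint_vel": joint speeds; "joint_efforts": joint torques, N m; "eef_pos": TCP position; "tool_rot": TCP orientation; "force": force on the tool from outside, world axes, zero at the start; "wrist_torque": the same for the moment, N m; "grip_width": opening from 0.0 (shut) to 1.0 (fully open); "grasp_force": force on a finger pad.
Only numpy, scipy, OpenCV 4.12 (cv2) and the standard library are available. Lean on these libraries where they do the work, as an engineer would, in place of code of your own. Each camera call takes 0.05 s, during which the arm holds its last target. There are 200 camera calls.

## Working session

There is one attempt and no reset: what is moved stays moved. The work goes in short steps, Python scripts to look and compute and a shell command to move; the robot and the scene stay as the last step left them, time stands still between calls to the robot, and variables do not carry over. Pictures are saved under pics/ and viewed, at most 10 in all, crops included, and the job is handed in when it is done.

```bash
mkdir -p pics
python3 - <<'E'
from cell import robot
import cv2,pickle
s=robot.sense();print(s['eef_pos'],s['tool_rot'],s['time_s'])
for n in("scene","side"):
    d=robot.snapshot(n);pickle.dump(d,open(n+'.pkl','wb'));cv2.imwrite(f'pics/{n}0.png',cv2.resize(d['image'][:,:,::-1],(800,600)))
    print(n,d['K'],d['T'])
E
```

```text
[ 238.78891016 -549.7057752   194.53375682] [[ 9.17207391e-01  3.98409517e-01 -6.77735924e-04]
 [ 3.98410093e-01 -9.17205976e-01  1.61098134e-03]
 [ 2.02068571e-05 -1.74762082e-03 -9.99998473e-01]] 0.0
scene [[385.50908796   0.         248.23937378]
 [  0.         385.50908796 194.49676631]
 [  0.           0.           1.        ]] [[-3.84271119e-01  7.03934948e-01 -5.97336837e-01  1.33423948e+03]
 [ 9.23194459e-01  2.97830181e-01 -2.42918042e-01  3.23939647e+02]
 [ 6.90643892e-03 -6.44804446e-01 -7.64316380e-01  1.12824410e+03]
 [ 0.00000000e+00  0.00000000e+00  0.00000000e+00  1.00000000e+00]]
side [[376.20108994   0.         254.70192164]
 [  0.         376.20108994 196.45835955]
 [  0.           0.           1.        ]] [[-9.71364050e-01 -1.08386696e-01  2.11433694e-01  2.83655314e+02]
 [-2.37276361e-01  4.88668656e-01 -8.39584941e-01  1.11143993e+03]
 [-1.23211815e-02 -8.65710846e-01 -5.00392765e-01  7.85430876e+02]
 [ 0.00000000e+00  0.00000000e+00  0.00000000e+00  1.00000000e+00]]
```

View pics/scene0.png

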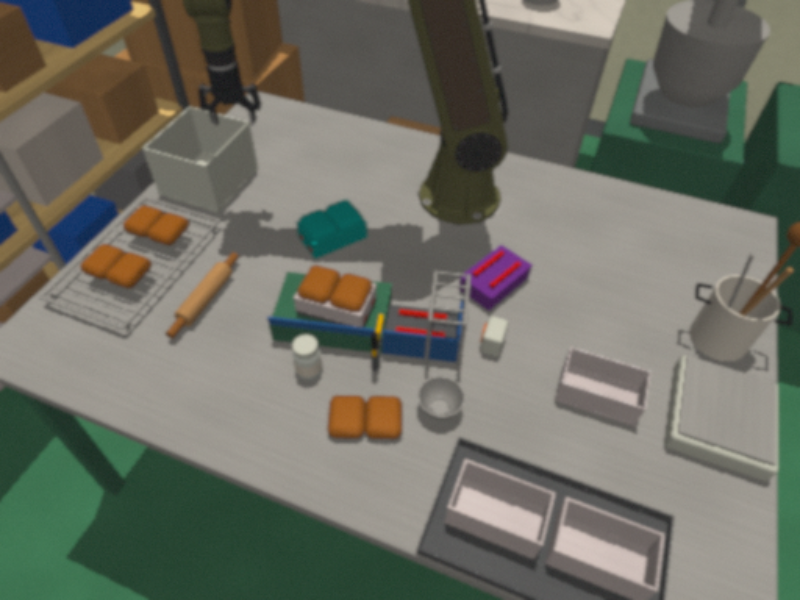

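View pics/side0.png

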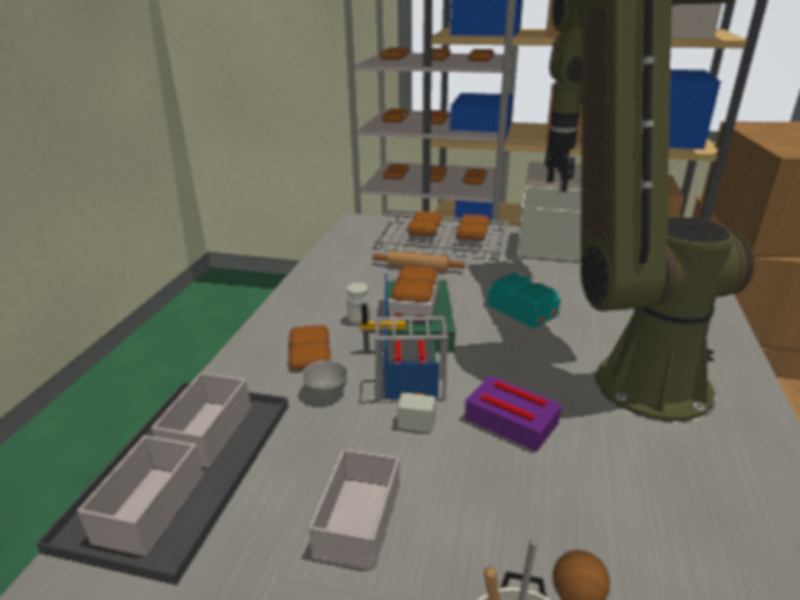

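Run:
```python
import cv2,pickle,numpy as np
a=pickle.load(open('scene.pkl','rb'))['image'][165:250,165:305,::-1]
b=pickle.load(open('side.pkl','rb'))['image'][165:260,220:300,::-1]
a=cv2.resize(a,None,fx=3.4,fy=3.4,interpolation=3) 
b=cv2.resize(b,None,fx=4,fy=4,interpolation=3)
c=np.zeros((400,800,3),np.uint8);c[:a.shape[0],:a.shape[1]]=a;c[:b.shape[0],480:480+b.shape[1]]=b
cv2.imwrite('pics/crop.png',c)
```

```text
(no output)
```

View pics/crop.png

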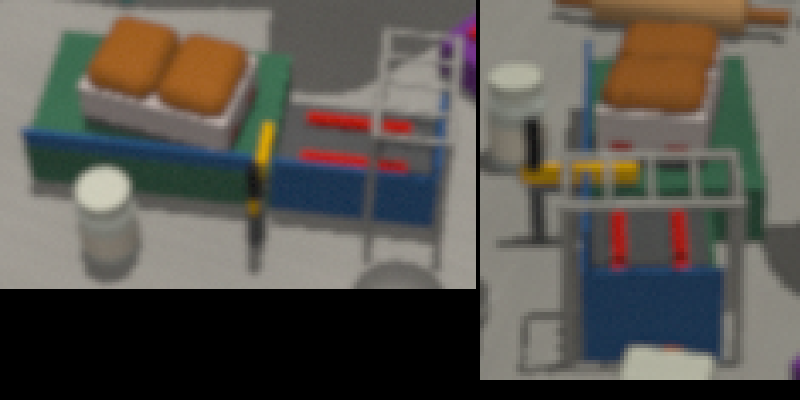

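```bash
cat > h.py <<'E'
import numpy as np,cv2,pickle
from scipy.optimize import least_squares
def W(p,P):
    c,s=np.cos(p[2]),np.sin(p[2]);P=np.atleast_2d(np.array(P,float))
    return np.c_[p[0]+c*P[:,0]-s*P[:,1],p[1]+s*P[:,0]+c*P[:,1],P[:,2]]
def proj(K,T,X):
    Y=(X-T[:3,3])@T[:3,:3];u=Y@K.T;return u[:,:2]/u[:,2:]
def fit(views,x0,f=2):
    r=lambda p:np.concatenate([(proj(K,T,W(p,P))-U).ravel() for K,T,P,U in views])
    o=least_squares(r,x0,loss='soft_l1',f_scale=f);return o.x,r(o.x).reshape(-1,2)
E
python3 - <<'E'
from h import *
np.set_printoptions(precision=2,suppress=True)
a=pickle.load(open('scene.pkl','rb'));b=pickle.load(open('side.pkl','rb'))
sc=[(25,132,-340,-57.5,82),(63,32,-340,108,60),(292,57,-83,108,60),(254,165,-91,-95,128),(308,118,-55,26,59),(302,158,-55,-26,59),(410,128,55,26,59),(405,167,55,-26,59),(385,32,16,72,156),(462,38,96,72,156),(372,130,16,-72,156)]
sd=[(560,203,96,-72,154),(742,203,96,72,154),(565,152,16,-72,156),(738,152,16,72,156),(532,118,-91,-95,128),(620,212,-55,-26,59),(680,212,-55,26,59),(620,266,55,-26,59),(682,264,55,26,59),(743,58,-340,108,60),(764,188,-83,108,60)]
sc=np.array(sc,float);sd=np.array(sd,float)
V=[(a['K'],a['T'],sc[:,2:],sc[:,:2]/3.4+165),(b['K'],b['T'],sd[:,2:],(sd[:,:2]-[480,0])/4+[220,165])]
p,r=fit(V,[550,0,1.5]);print(p,np.degrees(p[2]));print(r.T)
np.save('stand.npy',p)
# loaf tin rough
t=[(85,115,-80,-50,60),(237,147,80,-50,60),(255,88,80,50,115)];t=np.array(t,float)
q,r=fit([(a['K'],a['T'],t[:,2:],t[:,:2]/3.4+165)],[p[0],p[1]-200,p[2]]);print('tin',q,r.T)
print(W(p,[(-91,-95,110),(-220,-51.5,82)]))
E
python3 - <<'E'
from cell import robot
d=robot.snapshot('wrist');print(d['K'],d['tool_from_camera'])
E
```

```text
[519.93  75.69   1.82] 104.47706741882418
[[-1.34  0.09 -0.11  0.36 -0.23 -0.39  0.33  0.62 -0.23  0.27 -0.52 -0.55
   0.95 -1.28 -0.16  1.34 -0.73 -1.03 -0.32  0.01 -0.35  0.37]
 [ 0.1  -0.55 -0.48 -0.83 -0.63 -1.07 -0.07 -0.06 -0.97 -0.23  2.43  1.66
   0.84  0.36 -0.4   0.12 -1.73 -1.99  3.05  3.27 -1.09 -0.86]]
tin [ 543.69 -123.18    1.68] [[  0.36  -1.84   1.2 ]
 [  0.69   1.51 -11.88]]
[[ 634.67   11.33  110.  ]
 [ 624.8  -124.45   82.  ]]
[[301.35159011   0.         253.62297379]
 [  0.         301.35159011 187.40136703]
 [  0.           0.           1.        ]] [[-4.08342720e-04 -9.46533365e-01 -3.22605675e-01  8.26806316e+01]
 [ 9.99998861e-01 -8.55293320e-04  1.24368987e-03  5.68915470e-01]
 [-1.45311644e-03 -3.22604800e-01  9.46532636e-01 -1.78329020e+02]
 [ 0.00000000e+00  0.00000000e+00  0.00000000e+00  1.00000000e+00]]
```

```bash
P="python3 -m pendant"
$P '[1,0.4,-0.3,-0.6,0, 1,1,-0.72,-0.65,0, 1,1,-0.72,-0.65,0, 1,1,-0.72,-0.65,0]'
$P '[1,1,-0.72,0,0, 1,1,-0.72,0,0, 1,1,-0.72,0,0, 1,1,-0.72,0,0]'
$P '[1,1,-0.72,0,0, 1,1,-0.72,0,0, 1,1,-0.72,0,0, 1,1,-0.72,0,0]'
$P '[1,1,-0.72,0,0, 1,1,-0.72,0,0, 1,1,-0.72,0,0, 1,1,-0.72,0,0]'
$P '[1,1,-0.72,0,-0.24, 1,1,-0.72,0,-0.24, 1,1,-0.72,0,-0.24, 1,1,-0.72,0,-0.24,1,1,-0.72,0,-0.24]'
$P '[1,0,0,0,-0.21, 1,0,0,0,-0.21, 1,0,0,0,-0.21, 1,0,0,0,-0.21,1,0,0,0,-0.21]'
```

```text
time_s: 0.55
eef_pos: [304.6, -441.4, 262.6]
tool_rot: [[0.915, 0.403, 0.003], [0.403, -0.915, -0.001], [0.002, 0.002, -1.0]]
force: [-0.3, 0.2, 0.2]
grip_width: 1.0
grasp_force: 0.0
time_s: 0.95
eef_pos: [366.1, -336.5, 260.2]
tool_rot: [[0.916, 0.402, -0.0], [0.402, -0.916, 0.001], [0.0, -0.001, -1.0]]
force: [0.3, -0.5, -0.4]
grip_width: 0.999
grasp_force: 0.0
time_s: 1.35
eef_pos: [429.0, -231.5, 260.0]
tool_rot: [[0.916, 0.401, -0.0], [0.401, -0.916, 0.0], [-0.0, -0.0, -1.0]]
force: [0.3, 0.1, 0.0]
grip_width: 0.999
grasp_force: 0.0
time_s: 1.75
eef_pos: [492.2, -126.3, 259.8]
tool_rot: [[0.916, 0.401, -0.0], [0.401, -0.916, -0.0], [-0.0, -0.0, -1.0]]
force: [-0.0, -0.5, 0.5]
grip_width: 0.999
grasp_force: 0.0
time_s: 2.25
eef_pos: [554.3, -22.6, 259.8]
tool_rot: [[0.394, 0.919, -0.001], [0.919, -0.394, -0.001], [-0.002, -0.001, -1.0]]
force: [-0.4, -0.3, 0.2]
grip_width: 1.001
grasp_force: 0.0
time_s: 2.75
eef_pos: [554.0, -23.7, 260.1]
tool_rot: [[-0.248, 0.969, -0.001], [0.969, 0.248, -0.001], [-0.001, -0.001, -1.0]]
force: [0.4, -0.0, -0.2]
grip_width: 1.005
grasp_force: 0.0
```

Run:
```python
from cell import robot
from h import *
s=robot.sense();d=robot.snapshot('wrist')
M=np.eye(4);M[:3,:3]=s['tool_rot'];M[:3,3]=s['eef_pos'];T=M@d['tool_from_camera']
pickle.dump((d['image'],d['K'],T),open('w1.pkl','wb'))
im=cv2.resize(d['image'][:,:,::-1],(800,600),interpolation=3)
p=np.load('stand.npy')
u=proj(d['K'],T,W(p,[(-91,-95,128),(-55,26,59),(55,-26,59),(-55,-26,59),(-340,-51.5,82),(-83,108,60)]))
print(u*1.5625)
cv2.imwrite('pics/w1.png',im)
```

```text
[[526.47827627 239.43835002]
 [353.31372287 175.56868254]
 [421.70800949  16.04162795]
 [419.5843357  175.41271271]
 [443.8220051  490.60017595]
 [252.13537108 211.74967003]]
```

View pics/w1.png

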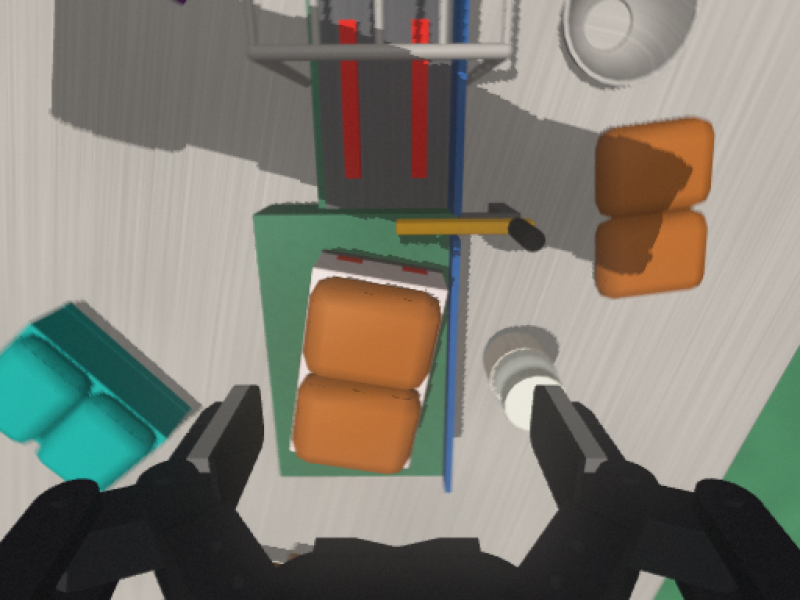

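Run:
```python
from h import *
np.set_printoptions(precision=1,suppress=True)
im,K,T=pickle.load(open('w1.pkl','rb'))
a=np.array([(352,178,-55,26,59),(420,178,-55,-26,59),(447,491,-340,-51.5,82),(254,214,-83,108,60),(280,475,-340,108,60),(396,228,-91,-1.5,82),(533,238,-91,-95,128)],float)
p,r=fit([(K,T,a[:,2:],a[:,:2]/1.5625)],np.load('stand.npy'));print(p,np.degrees(p[2]),r.T)
np.save('stand2.npy',p)
a=np.array([(447,290,80,-50,115),(312,275,80,50,115),(323,252,80,50,60),(449,265,80,-50,60),(408,468,-80,-50,115),(290,452,-80,50,115)],float)
q,r=fit([(K,T,a[:,2:],a[:,:2]/1.5625)],[545,-123,1.68]);print(q,np.degrees(q[2]),r.T)
R=np.array([[np.cos(p[2]),-np.sin(p[2])],[np.sin(p[2]),np.cos(p[2])]])
print('tin in stand',(q[:2]-p[:2])@R,np.degrees(q[2]-p[2]))
print('jar etc; tcp in stand',(np.array([554,-23.7])-p[:2])@R, W(p,[(-91,-95,0)]))
```

```text
[521.5  75.1   1.8] 104.74326284874631 [[ 2.2  1.1 -0.   0.3  1.3 -3.5 -2.5]
 [-0.7 -1.   0.1 -0.3  0.5 -0.1  1.4]]
[ 553.8 -124.     1.7] 94.81454485000403 [[ 1.1 -0.4 -0.1 -4.6  1.4  0.2]
 [ 0.2 -4.3 -1.3  2.7  1.1  0.7]]
tin in stand [-200.8   19.4] -9.928717998742295
jar etc; tcp in stand [-103.9   -6.3] [[636.5  11.3   0. ]]
```

```bash
P="python3 -m pendant"
$P '[1,0.13,0.92,0.2,0, 1,0.13,0.92,0.7,0, 1,0.13,0.92,1,0, 1,0.13,0.92,1,0, 1,0.13,0.92,1,0]'
$P '[1,0,0,0.4,0, 1,0,0,0.68,0, 1,0,0,0.68,0]'
$P '[-1,0,0,0,0, -1,0,0,0,0, -1,0,0,0,0, -1,0,0,0,0, -1,0,0,0,0]' 40
$P '[-1,0,0,0,0, -1,0,0,0,0, -1,0,0,0,0]' 40
```

```text
time_s: 3.3
eef_pos: [638.9, 12.6, 159.3]
tool_rot: [[-0.244, 0.97, -0.004], [0.97, 0.244, -0.001], [0.0, -0.004, -1.0]]
force: [-0.2, 0.3, 1.2]
grip_width: 1.001
grasp_force: 0.0
time_s: 3.6
eef_pos: [638.2, 13.0, 91.5]
tool_rot: [[-0.245, 0.97, -0.003], [0.97, 0.245, -0.0], [0.0, -0.003, -1.0]]
force: [-0.8, -0.2, -0.8]
grip_width: 0.997
grasp_force: 0.0
time_s: 4.1
eef_pos: [640.7, 14.4, 93.2]
tool_rot: [[-0.246, 0.969, 0.001], [0.969, 0.246, 0.0], [-0.0, 0.001, -1.0]]
force: [1.1, -0.2, 0.2]
grip_width: 0.145
grasp_force: 0.0
time_s: 4.4
eef_pos: [640.1, 14.4, 92.3]
tool_rot: [[-0.246, 0.969, -0.0], [0.969, 0.246, 0.0], [0.0, -0.0, -1.0]]
force: [0.1, 0.4, -0.5]
grip_width: 0.001
grasp_force: 0.0
```

```bash
cat > look.py <<'E'
import sys
from cell import robot
from h import *
n=sys.argv[1]
s=robot.sense();d=robot.snapshot('wrist')
M=np.eye(4);M[:3,:3]=s['tool_rot'];M[:3,3]=s['eef_pos'];T=M@d['tool_from_camera']
pickle.dump((d['image'],d['K'],T),open(n+'.pkl','wb'))
cv2.imwrite(f'pics/{n}.png',cv2.resize(d['image'][:,:,::-1],(800,600),interpolation=3))
E
python3 look.py w2
```

```text
(no output)
```

View pics/w2.png

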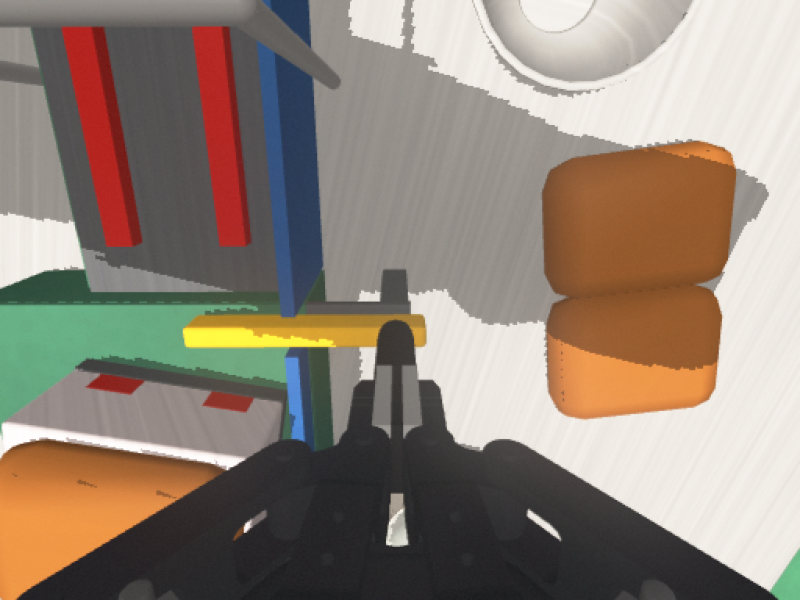

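Run:
```python
from h import *
np.set_printoptions(precision=1,suppress=True)
im,K,T=pickle.load(open('w2.pkl','rb'))
a=np.array([(118,245,-55,26,59),(231,245,-55,-26,59),(184,328,-96,-1.5,82),(195,315,-86,-1.5,82)],float)
p,r=fit([(K,T,a[:,2:],a[:,:2]/1.5625)],np.load('stand2.npy'));print(p,np.degrees(p[2]),r.T)
for P in np.load('stand2.npy'),p:
  print(proj(K,T,W(P,[(-91,-95,128),(-99,-95,128),(-91,-95,64)]))*1.5625,W(P,[(-91,-95,110)]))
from cell import robot
s=robot.sense();print(s['eef_pos'],proj(K,T,np.array([s['eef_pos']]))*1.5625)
```

```text
[511.   76.6   2. ] 113.59416241313667 [[  2.1  -0.    0.7 -10.9]
 [ -0.4 -12.1   5.6   0.5]]
[[384.9 390.9]
 [385.3 411. ]
 [388.1 320.5]] [[636.5  11.3 110. ]]
[[393.3 338.4]
 [397.2 359.8]
 [394.2 280.6]] [[634.5  31.2 110. ]]
[640.1  14.4  92.3] [[397.  341.7]]
```

Run:
```python
from h import *
np.set_printoptions(precision=1,suppress=True)
im,K,T=pickle.load(open('w2.pkl','rb'))
P=np.load('stand2.npy')
print(proj(K,T,W(P,[(-55,26,59),(-55,-26,59),(-96,-1.5,82),(-86,-1.5,82),(-96,-1.5,64),(-96,-51.5,82),(-83,108,60),(-91,-95,128),(-91,-95,128)]))*1.5625)
cv2.imwrite('pics/w2c.png',cv2.resize(im[160:290,160:350,::-1],None,fx=4,fy=4,interpolation=2))
```

```text
[[123.8 245.8]
 [236.8 244.9]
 [175.7 348.2]
 [172.  327.3]
 [192.4 331.8]
 [288.9 347.3]
 [-37.4 305.2]
 [384.9 390.9]
 [384.9 390.9]]
```

View pics/w2c.png

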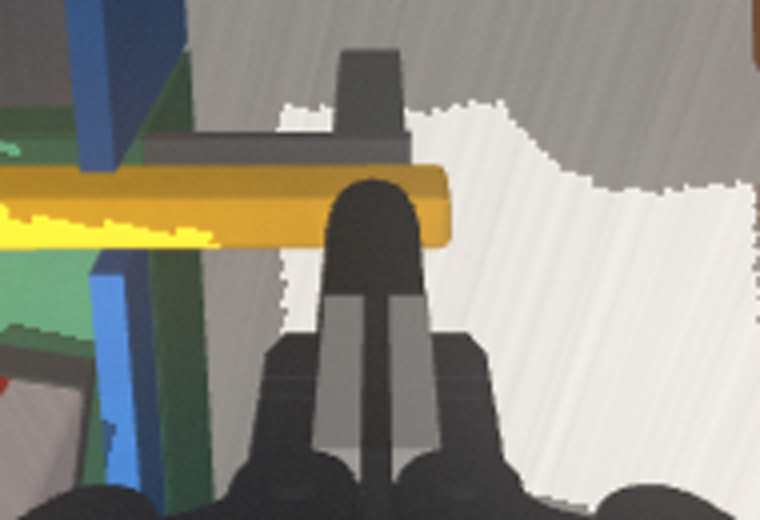

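```bash
P="python3 -m pendant"
$P '[-1,0,0.1,0,0, -1,0,0.2,0,0, -1,0,0.2,0,0]' 40
python3 -c "
from cell import robot
s=robot.sense();print(s['force'],s['wrist_torque'],s['grip_width'],s['grasp_force'])"
python3 look.py w3
python3 - <<'E'
from h import *
im=pickle.load(open('w3.pkl','rb'))[0]
h=cv2.cvtColor(im,cv2.COLOR_RGB2HSV);m=cv2.inRange(h,(20,150,80),(35,255,255))
y,x=np.nonzero(m);print(x.min()*1.5625,x.max()*1.5625,y.min()*1.5625,y.max()*1.5625)
im=pickle.load(open('w2.pkl','rb'))[0]
h=cv2.cvtColor(im,cv2.COLOR_RGB2HSV);m=cv2.inRange(h,(20,150,80),(35,255,255))
y,x=np.nonzero(m);print(x.min()*1.5625,x.max()*1.5625,y.min()*1.5625,y.max()*1.5625)
E
```

```text
time_s: 4.75
eef_pos: [661.4, 19.7, 92.3]
tool_rot: [[-0.247, 0.969, 0.001], [0.969, 0.247, 0.0], [-0.0, 0.001, -1.0]]
force: [-0.4, 0.0, -1.0]
grip_width: 0.002
grasp_force: 0.0
[-0.43964496  0.00226523 -0.96097826] [-0.01770025 -0.00906222  0.02248887] 0.0015886423651825703 0.0
131.25 373.4375 314.0625 345.3125
182.8125 423.4375 314.0625 345.3125
```

View pics/w3.png

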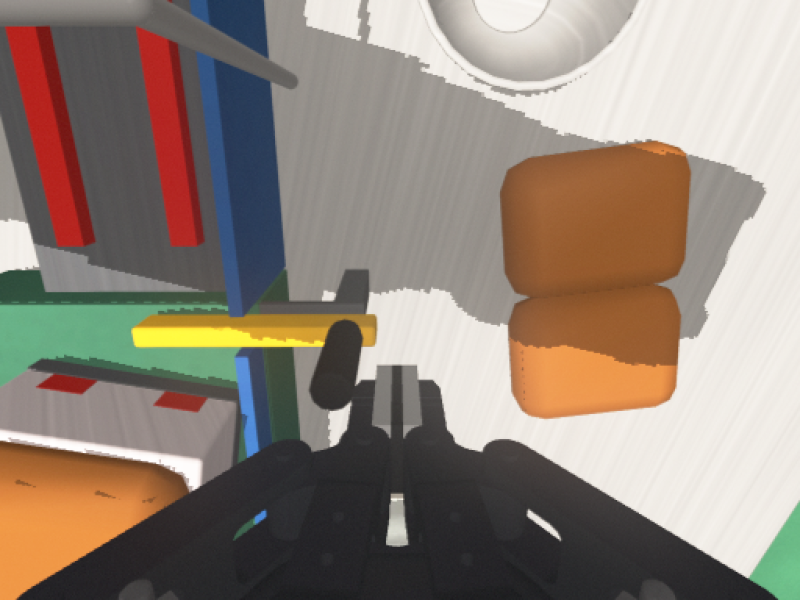

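Run:
```python
from cell import robot
from h import *
s=robot.sense();o=[]
for n in("scene","side"):
    d=robot.snapshot(n);T=d['T']
    X=np.array([s['eef_pos']+np.array([0,0,z]) for z in(0,19,40)])
    u=proj(d['K'],T,X);print(n,u)
    c=u[0].astype(int);x0,y0=c[0]-38,c[1]-60
    im=cv2.resize(d['image'][y0:y0+100,x0:x0+76,::-1],None,fx=5,fy=5,interpolation=3)
    for k,q in enumerate(u):
        q=(q-[x0,y0])*5+2;cv2.circle(im,tuple(int(v) for v in q),3,[(0,0,255),(0,255,0),(255,0,255)][k],-1)
    o.append(im)
cv2.imwrite('pics/tip.png',np.hstack(o))
```

```text
scene [[239.33793164 225.85297195]
 [239.27517542 222.44903169]
 [239.20409992 218.59384845]]
side [[227.12691942 203.66477915]
 [226.86433542 199.07685545]
 [226.56972118 193.92929281]]
```

View pics/tip.png

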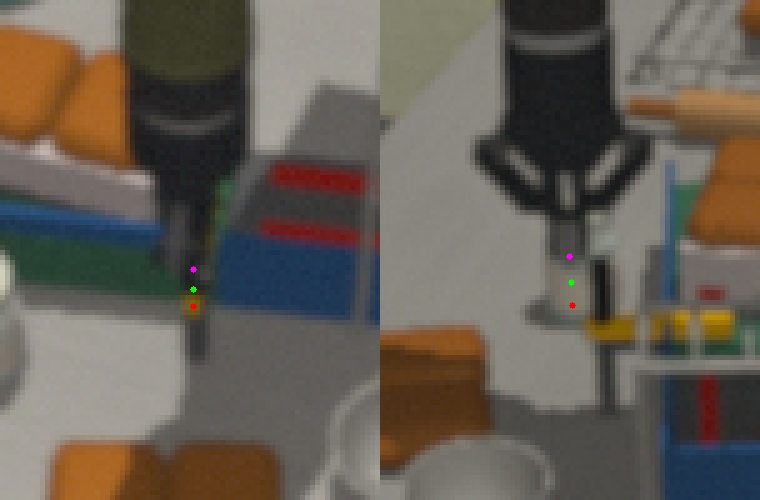

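```bash
P="python3 -m pendant"
$P '[1,0,-0.1,-0.1,0, 1,0,-0.2,-0.1,0, 1,0,-0.2,-0.1,0, 1,0,-0.2,-0.1,0, 1,0,-0.2,-0.1,0]'
$P '[1,-0.02,0,0,0, 1,-0.02,0,0.25,0, 1,-0.02,0,0.46,0, 1,-0.02,0,0.46,0]'
$P '[-1,0,0,0,0, -1,0,0,0,0, -1,0,0,0,0, -1,0,0,0,0, -1,0,0,0,0]' 40
$P '[-1,0,0,0,0, -1,0,0,0,0]' 40
```

```text
time_s: 5.4
eef_pos: [640.2, 14.3, 102.5]
tool_rot: [[-0.246, 0.969, 0.0], [0.969, 0.246, 0.0], [0.0, 0.0, -1.0]]
force: [0.4, -0.4, -0.5]
grip_width: 0.844
grasp_force: 0.0
time_s: 5.8
eef_pos: [638.2, 12.3, 53.2]
tool_rot: [[-0.246, 0.969, -0.005], [0.969, 0.246, -0.0], [0.001, -0.005, -1.0]]
force: [-0.2, -0.7, -1.2]
grip_width: 1.0
grasp_force: 0.0
time_s: 6.3
eef_pos: [641.1, 12.4, 57.2]
tool_rot: [[-0.246, 0.969, 0.001], [0.969, 0.246, -0.0], [-0.0, 0.001, -1.0]]
force: [-2.5, 0.2, 4.3]
grip_width: 0.176
grasp_force: 38.9
time_s: 6.5
eef_pos: [641.1, 12.4, 57.2]
tool_rot: [[-0.246, 0.969, 0.001], [0.969, 0.246, -0.0], [-0.0, 0.001, -1.0]]
force: [-1.1, -0.3, 5.9]
grip_width: 0.175
grasp_force: 38.9
```

```bash
P="python3 -m pendant"
$P '[-1,0,0.2,0,0, -1,0,0.4,0,0, -1,0,0.55,0,0, -1,0,0.55,0,0, -1,0,0.56,0,0]'
$P '[-1,0,0,0,0, 0,0,0,0,0, 0,0,0,0,0, 0,0,0,0,0]'
$P '[0,0,0,-0.5,0, 0,0,0,-0.9,0, 0,0,0,-0.9,0]'
```

```text
time_s: 7.0
eef_pos: [687.4, 24.2, 56.8]
tool_rot: [[-0.245, 0.969, -0.013], [0.969, 0.245, -0.003], [-0.0, -0.013, -1.0]]
force: [-27.8, -6.2, 24.3]
grip_width: 0.176
grasp_force: 44.0
time_s: 7.4
eef_pos: [695.3, 26.3, 56.2]
tool_rot: [[-0.246, 0.969, 0.0], [0.969, 0.246, 0.0], [0.0, 0.0, -1.0]]
force: [0.6, 0.7, 0.4]
grip_width: 0.499
grasp_force: 0.0
time_s: 7.7
eef_pos: [699.5, 26.5, 153.3]
tool_rot: [[-0.246, 0.969, 0.011], [0.969, 0.246, 0.001], [-0.002, 0.011, -1.0]]
force: [1.0, 0.3, 0.9]
grip_width: 0.498
grasp_force: 0.0
```

```bash
cat > bar.py <<'E'
import sys
from h import *
im,K,T=pickle.load(open(sys.argv[1]+'.pkl','rb'));P=np.load('stand2.npy')
m=cv2.inRange(cv2.cvtColor(im,cv2.COLOR_RGB2HSV),(20,150,80),(35,255,255))
n,l,st,ce=cv2.connectedComponentsWithStats(m)
for i in range(1,n):
    if st[i,4]>15: print('px',st[i])
for g in (0,.0275,.047,.055):
    print(g,proj(K,T,W(P,[(-91,-1.5-g*1000,82),(-91,-107-g*1000,82),(-91,-95-g*1000,128)])).round().tolist())
E
python3 look.py w4; for w in w1 w3 w4; do echo $w; python3 bar.py $w; done
```

```text
w1
px [253 140  73  10 650]
0 [[250.0, 146.0], [338.0, 145.0], [339.0, 154.0]]
0.0275 [[273.0, 146.0], [362.0, 145.0], [365.0, 154.0]]
0.047 [[289.0, 146.0], [378.0, 145.0], [384.0, 153.0]]
0.055 [[296.0, 145.0], [385.0, 145.0], [391.0, 153.0]]
w3
px [  84  201  143   21 2520]
px [230 206  10  15  93]
0 [[79.0, 216.0], [233.0, 215.0], [206.0, 250.0]]
0.0275 [[119.0, 216.0], [274.0, 214.0], [257.0, 250.0]]
0.047 [[148.0, 216.0], [302.0, 214.0], [293.0, 249.0]]
0.055 [[159.0, 215.0], [314.0, 214.0], [308.0, 249.0]]
w4
px [ 132  174   98   16 1190]
0 [[71.0, 185.0], [192.0, 183.0], [164.0, 203.0]]
0.0275 [[102.0, 184.0], [224.0, 183.0], [202.0, 203.0]]
0.047 [[125.0, 184.0], [246.0, 183.0], [229.0, 202.0]]
0.055 [[134.0, 184.0], [256.0, 183.0], [240.0, 202.0]]
```

```bash
P="python3 -m pendant"
$P '[-1,0,-0.38,0,0, -1,0,-0.38,0,0, -1,0,-0.38,0.5,0, -1,0,-0.38,0.92,0, -1,0,-0.38,0.92,0]'
$P '[-1,0,0.06,0,0, -1,0,0.1,0,0, -1,0,0.13,0,0, -1,0,0.15,0,0, -1,0,0.15,0,0]'
python3 look.py w5; python3 bar.py w5
```

```text
time_s: 8.25
eef_pos: [655.8, 16.8, 49.8]
tool_rot: [[-0.246, 0.969, -0.005], [0.969, 0.246, -0.0], [0.001, -0.005, -1.0]]
force: [0.5, -0.4, 0.9]
grip_width: 0.003
grasp_force: 0.0
time_s: 8.75
eef_pos: [666.2, 19.0, 53.9]
tool_rot: [[-0.246, 0.969, -0.012], [0.969, 0.246, -0.003], [0.0, -0.012, -1.0]]
force: [-20.8, -5.1, 12.0]
grip_width: -0.002
grasp_force: 14.1
px [ 128  221  189   27 3487]
0 [[34.0, 240.0], [220.0, 240.0], [179.0, 293.0]]
0.0275 [[83.0, 240.0], [269.0, 240.0], [245.0, 293.0]]
0.047 [[117.0, 240.0], [304.0, 239.0], [292.0, 293.0]]
0.055 [[131.0, 240.0], [319.0, 239.0], [311.0, 293.0]]
```

```bash
P="python3 -m pendant"
$P '[-1,0,-0.1,0,0, -1,0,-0.1,-0.5,0, -1,0,-0.1,-1,0, -1,0,-0.1,-1,0]'
$P '[-1,-0.3,-0.4,0,0, -1,-0.6,-0.9,0,0, -1,-0.6,-1,0,0, -1,-0.6,-1,0,0]'
$P '[-1,-0.4,-0.4,0,0, -1,-0.6,-0.9,0,0, -1,-0.6,-1,0,0, -1,-0.6,-1,0,0]'
python3 - <<'E'
from cell import robot
import numpy as np
s=robot.sense();p=np.load('stand2.npy');d=s['eef_pos'][:2]-p[:2];c,n=np.cos(p[2]),np.sin(p[2])
print(d@[c,n],d@[-n,c],np.degrees(np.arctan2(s['tool_rot'][1][0],s['tool_rot'][0][0])),np.degrees(p[2]))
E
```

```text
time_s: 9.2
eef_pos: [668.7, 18.4, 163.3]
tool_rot: [[-0.246, 0.969, 0.014], [0.969, 0.246, 0.001], [-0.003, 0.014, -1.0]]
force: [0.1, 0.1, 0.5]
grip_width: -0.003
grasp_force: 0.0
time_s: 9.6
eef_pos: [579.8, -66.1, 155.3]
tool_rot: [[-0.244, 0.97, 0.001], [0.97, 0.244, -0.0], [-0.0, 0.001, -1.0]]
force: [1.0, -0.2, -0.4]
grip_width: 0.001
grasp_force: 0.0
time_s: 10.0
eef_pos: [498.3, -148.3, 155.0]
tool_rot: [[-0.244, 0.97, 0.001], [0.97, 0.244, -0.0], [-0.0, 0.001, -1.0]]
force: [0.3, 0.7, 0.9]
grip_width: 0.001
grasp_force: 0.0
-210.19628970234237 79.31960967162031 104.13650569703745 104.74326284874631
```

```bash
P="python3 -m pendant"
$P '[-1,0,-0.27,0,0, -1,0,-0.27,0.4,0, -1,0,-0.27,0.9,0, -1,0,-0.27,0.9,0, -1,0,-0.27,0.9,0]'
$P '[-1,0,0.1,0,0, -1,0,0.2,0,0, -1,0,0.27,0,0, -1,0,0.33,0,0, -1,0,0.36,0,0]'
python3 -c "
from cell import robot
s=robot.sense();print(s['force'],s['eef_pos'])"
```

```text
time_s: 10.5
eef_pos: [473.4, -153.3, 64.6]
tool_rot: [[-0.247, 0.969, -0.001], [0.969, 0.247, 0.001], [0.001, -0.001, -1.0]]
force: [0.0, 0.2, 1.0]
grip_width: -0.001
grasp_force: 0.0
time_s: 11.0
eef_pos: [507.9, -146.8, 65.3]
tool_rot: [[-0.246, 0.969, -0.001], [0.969, 0.246, -0.004], [-0.003, -0.002, -1.0]]
force: [-6.8, -5.0, 1.6]
grip_width: -0.002
grasp_force: 3.6
[-6.83865426 -5.04796706  1.55779551] [ 507.86373757 -146.7516629    65.27070099]
```

```bash
P="python3 -m pendant"
$P '[-1,0,0.03,0,0, -1,0,0.05,0,0, -1,0,0.06,0,0, -1,0,0.06,0,0]'
$P '[-1,0,0.02,0,0, -1,0,0.03,0,0, -1,0,0.03,0,0]'
```

```text
time_s: 11.4
eef_pos: [512.6, -145.7, 65.2]
tool_rot: [[-0.245, 0.969, -0.002], [0.969, 0.245, -0.005], [-0.004, -0.003, -1.0]]
force: [-6.7, -6.4, 2.6]
grip_width: 0.003
grasp_force: 4.3
time_s: 11.7
eef_pos: [512.5, -145.7, 65.1]
tool_rot: [[-0.244, 0.97, -0.007], [0.97, 0.244, -0.006], [-0.004, -0.008, -1.0]]
force: [-15.1, -8.6, 9.0]
grip_width: -0.001
grasp_force: 8.8
```

```bash
P="python3 -m pendant"
$P '[-1,0,-0.15,0,0, 0,0,-0.15,0,0, 0,0,-0.15,-0.5,0, 0,0,-0.15,-0.9,0, 0,0,-0.15,-0.9,0]'
$P '[0,-0.5,0.4,0,0, 0,-1,0.8,0,0, 0,-1,0.8,0,0, 0,-1,0.8,0,0]'
python3 look.py w6
python3 - <<'E'
from h import *
from cell import robot
s=robot.sense();p=np.load('stand2.npy');d=s['eef_pos'][:2]-p[:2];c,n=np.cos(p[2]),np.sin(p[2])
print(d@[c,n],d@[-n,c])
im,K,T=pickle.load(open('w6.pkl','rb'))
for x in(-205,-215):print(proj(K,T,W(p,[(x+80,-51.5,115),(x+80,48.5,115),(x-80,48.5,115),(x-80,-51.5,115)]))*1.5625)
E
```

```text
time_s: 12.2
eef_pos: [507.5, -147.7, 161.3]
tool_rot: [[-0.247, 0.969, 0.012], [0.969, 0.247, -0.003], [-0.006, 0.011, -1.0]]
force: [0.5, 0.3, -0.1]
grip_width: 0.499
grasp_force: 0.0
time_s: 12.6
eef_pos: [607.8, -225.9, 153.9]
tool_rot: [[-0.245, 0.969, 0.003], [0.969, 0.245, -0.001], [-0.001, 0.003, -1.0]]
force: [0.3, 0.5, 0.2]
grip_width: 0.498
grasp_force: 0.0
-311.19595338348944 -5.2056524392285795
[[ 514.73402448 -176.98442743]
 [ 239.56257338 -173.90724103]
 [ 279.47032684  254.11763905]
 [ 490.49643241  251.93376004]]
[[ 512.795397   -142.67769516]
 [ 242.75420159 -139.6758909 ]
 [ 281.35575415  274.33951894]
 [ 489.35148586  272.19519502]]
```

View pics/w6.png

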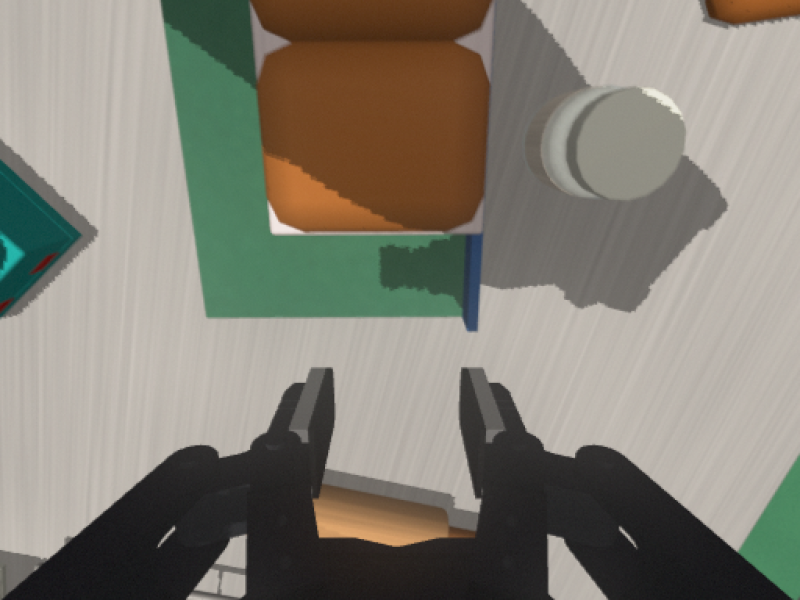

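```bash
P="python3 -m pendant"
$P '[0,0,0.02,0.4,0, 0,0,0.02,0.8,0, 0,0,0.02,1,0, 0,0,0.02,1,0, 0,0,0.02,1,0]'
$P '[0,0.15,0,0,0, 0,0.3,0,0,0, 0,0.42,0,0,0, 0,0.54,0,0,0, 0,0.66,0,0,0]'
$P '[0,0.15,0,0,0, 0,0.3,0,0,0, 0,0.45,0,0,0, 0,0.6,0,0,0, 0,0.7,0,0,0]'
$P '[0,0.15,0,0,0, 0,0.3,0,0,0, 0,0.4,0,0,0, 0,0.45,0,0,0, 0,0.5,0,0,0]'
python3 look.py w7
python3 - <<'E'
from h import *
from cell import robot
s=robot.sense();p=np.load('stand2.npy');d=s['eef_pos'][:2]-p[:2];c,n=np.cos(p[2]),np.sin(p[2])
print(d@[c,n],d@[-n,c])
E
```

```text
time_s: 13.15
eef_pos: [605.7, -222.8, 55.2]
tool_rot: [[-0.247, 0.969, 0.0], [0.969, 0.247, 0.0], [0.0, 0.0, -1.0]]
force: [0.2, 1.0, -0.1]
grip_width: 0.5
grasp_force: 0.0
time_s: 13.65
eef_pos: [590.7, -159.9, 56.5]
tool_rot: [[-0.246, 0.969, 0.003], [0.969, 0.246, -0.004], [-0.005, 0.002, -1.0]]
force: [0.0, -6.3, 4.3]
grip_width: 0.5
grasp_force: 3.2
time_s: 14.15
eef_pos: [572.9, -91.3, 56.1]
tool_rot: [[-0.247, 0.969, 0.003], [0.969, 0.247, -0.002], [-0.003, 0.002, -1.0]]
force: [0.4, -5.4, 3.9]
grip_width: 0.499
grasp_force: 3.1
time_s: 14.65
eef_pos: [560.7, -43.6, 55.4]
tool_rot: [[-0.247, 0.969, 0.002], [0.969, 0.247, -0.002], [-0.003, 0.002, -1.0]]
force: [1.9, -6.9, 4.6]
grip_width: 0.495
grasp_force: 3.4
-123.87954350220384 -7.615135217274893
```

```bash
P="python3 -m pendant"
$P '[0,0.06,0,0,0, 0,0.12,0,0,0, 0,0.18,0,0,0, 0,0.22,0,0,0, 0,0.24,0,0,0]'
$P '[0,0.02,0,0,0, 0,0.04,0,0,0, 0,0.05,0,0,0, 0,0.06,0,0,0, 0,0.06,0,0,0]'
$P '[0,0.01,0,0,0, 0,0.02,0,0,0, 0,0.03,0,0,0, 0,0.04,0,0,0, 0,0.04,0,0,0]'
```

```text
time_s: 15.2
eef_pos: [554.5, -20.4, 55.0]
tool_rot: [[-0.246, 0.969, 0.001], [0.969, 0.246, -0.001], [-0.002, 0.001, -1.0]]
force: [1.8, -6.2, 3.7]
grip_width: 0.501
grasp_force: 3.0
time_s: 15.7
eef_pos: [552.9, -14.6, 54.9]
tool_rot: [[-0.246, 0.969, 0.001], [0.969, 0.246, -0.001], [-0.001, 0.001, -1.0]]
force: [0.9, -4.4, 4.0]
grip_width: 0.5
grasp_force: 2.6
time_s: 16.2
eef_pos: [551.1, -10.1, 54.1]
tool_rot: [[-0.246, 0.969, -0.001], [0.969, 0.246, 0.0], [0.0, -0.001, -1.0]]
force: [0.5, -3.3, 0.3]
grip_width: 0.502
grasp_force: 1.4
```

```bash
P="python3 -m pendant"
$P '[0,0.01,0,0,0, 0,0.02,0,0,0, 0,0.02,0,0,0]'
$P '[0,0.01,0,0,0, 0,0.02,0,0,0, 0,0.02,0,0,0]'
python3 look.py w8
python3 - <<'E'
from cell import robot
import cv2
o=[]
d=robot.snapshot('side')['image'][150:270,190:310,::-1]
o=cv2.resize(d,(600,600),interpolation=3);cv2.imwrite('pics/side8.png',o)
E
```

```text
time_s: 16.5
eef_pos: [551.0, -8.5, 54.2]
tool_rot: [[-0.246, 0.969, -0.0], [0.969, 0.246, -0.001], [-0.001, -0.0, -1.0]]
force: [1.4, -4.5, -2.2]
grip_width: 0.501
grasp_force: 2.3
time_s: 16.8
eef_pos: [551.1, -8.5, 54.4]
tool_rot: [[-0.246, 0.969, 0.001], [0.969, 0.246, -0.004], [-0.005, -0.0, -1.0]]
force: [2.5, -10.3, -2.2]
grip_width: 0.497
grasp_force: 5.2
```

```bash
P="python3 -m pendant"
$P '[0,-0.2,0,0,0, 0,-0.3,0,0,0, 0,-0.3,0,-0.5,0, 0,-0.3,0,-1,0, 0,-0.3,0,-1,0]'
python3 look.py w9
python3 - <<'E'
from h import *
from cell import robot
im,K,T=pickle.load(open('w9.pkl','rb'));p=np.load('stand2.npy')
a=cv2.resize(im[:,:,::-1],(800,600),interpolation=3)[0:400,150:550].copy()
for z,c in((105,(0,255,0)),(115,(255,0,255))):
    u=proj(K,T,W(p,[(80,-50,z),(80,50,z),(-80,50,z),(-80,-50,z)]))*1.5625-[150,0]
    print(z,u); cv2.polylines(a,[u.astype(np.int32)],True,c,1)
d=robot.snapshot('side');im=d['image']
b=cv2.resize(im[165:265,210:310,::-1],(400,400),interpolation=3)
for z,c in((105,(0,255,0)),(115,(255,0,255))):
    u=(proj(d['K'],d['T'],W(p,[(80,-50,z),(80,50,z),(-80,50,z),(-80,-50,z)]))-[210,165])*4+2
    cv2.polylines(b,[u.astype(np.int32)],True,c,1)
cv2.imwrite('pics/f.png',np.hstack([a,b]))
E
```

```text
time_s: 17.4
eef_pos: [562.4, -35.1, 161.4]
tool_rot: [[-0.246, 0.969, 0.011], [0.969, 0.246, 0.001], [-0.001, 0.011, -1.0]]
force: [0.8, -0.3, -0.2]
grip_width: 0.498
grasp_force: 0.0
105 [[ 338.9948909  -177.63255635]
 [  83.87430606 -176.28316255]
 [ 122.58060645  228.44523781]
 [ 321.59123166  226.21508993]]
115 [[ 344.27044412 -194.25813282]
 [  75.37211933 -192.90129241]
 [ 117.64148174  232.50842601]
 [ 324.93745845  230.17329201]]
```

View pics/f.png

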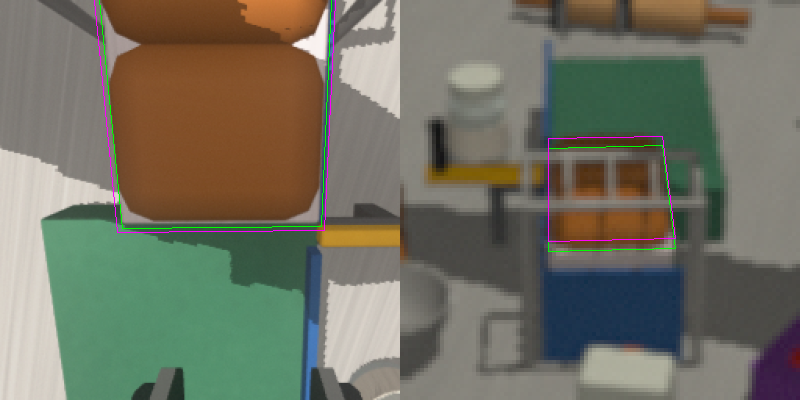

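```bash
P="python3 -m pendant"
$P '[-1,0.1,0.4,0,0, -1,0.26,0.8,0,0, -1,0.26,0.9,0,0, -1,0.26,0.9,0,0]'
$P '[-1,0,0.4,0,0, -1,0,0.85,0,0, -1,0,0.85,0,0, -1,0,0.85,0,0]'
$P '[-1,0,0,0.4,0, -1,0,0,0.8,0, -1,0,0,1,0, -1,0,0,1,0]'
$P '[-1,0,-0.1,0.05,0, -1,0,-0.2,0.05,0, -1,0,-0.3,0.05,0, -1,0,-0.4,0.05,0, -1,0,-0.45,0.05,0]'
```

```text
time_s: 17.9
eef_pos: [638.4, 12.9, 152.1]
tool_rot: [[-0.248, 0.969, -0.003], [0.969, 0.248, 0.0], [0.001, -0.003, -1.0]]
force: [-0.9, 0.7, -1.2]
grip_width: 0.001
grasp_force: 0.0
time_s: 18.3
eef_pos: [719.7, 32.3, 152.2]
tool_rot: [[-0.246, 0.969, -0.004], [0.969, 0.246, -0.0], [0.001, -0.004, -1.0]]
force: [-0.1, -0.2, 0.4]
grip_width: -0.0
grasp_force: 0.0
time_s: 18.7
eef_pos: [716.6, 31.8, 51.6]
tool_rot: [[-0.245, 0.969, -0.006], [0.969, 0.245, -0.0], [0.001, -0.006, -1.0]]
force: [0.7, 0.8, 0.6]
grip_width: 0.001
grasp_force: 0.0
time_s: 19.2
eef_pos: [677.6, 21.3, 51.6]
tool_rot: [[-0.246, 0.969, 0.003], [0.969, 0.246, -0.0], [-0.001, 0.003, -1.0]]
force: [2.1, -0.8, 7.3]
grip_width: -0.001
grasp_force: 3.4
```

```bash
P="python3 -m pendant"
$P '[-1,0,-0.06,0,0, -1,0,-0.1,0,0, -1,0,-0.14,0,0, -1,0,-0.17,0,0, -1,0,-0.19,0,0]'
$P '[-1,0,-0.02,0,0, -1,0,-0.04,0,0, -1,0,-0.06,0,0]'
python3 look.py w10; python3 bar.py w10
```

```text
time_s: 19.7
eef_pos: [660.0, 16.7, 51.5]
tool_rot: [[-0.246, 0.969, 0.003], [0.969, 0.246, -0.0], [-0.001, 0.003, -1.0]]
force: [1.3, 0.2, 6.5]
grip_width: -0.0
grasp_force: 3.6
time_s: 20.0
eef_pos: [658.2, 16.2, 52.6]
tool_rot: [[-0.246, 0.969, 0.01], [0.969, 0.246, 0.002], [-0.001, 0.01, -1.0]]
force: [12.3, 3.2, 4.9]
grip_width: 0.002
grasp_force: 5.5
px [  44  222  192   28 2989]
0 [[45.0, 242.0], [236.0, 240.0], [202.0, 295.0]]
0.0275 [[95.0, 242.0], [286.0, 239.0], [269.0, 294.0]]
0.047 [[131.0, 241.0], [321.0, 239.0], [316.0, 294.0]]
0.055 [[145.0, 241.0], [335.0, 239.0], [336.0, 293.0]]
```

```bash
P="python3 -m pendant"
$P '[-1,0,0.05,0,0, -1,0,0.3,0,0, -1,0,0.3,-0.5,0, -1,0,0.3,-1,0, -1,0,0.3,-1,0]'
$P '[-1,0,0.3,-0.5,0, -1,0,0.3,-0.5,0, -1,0,0.3,-0.5,0, -1,0,0.3,-0.5,0]'
python3 -c "
from cell import robot
print(robot.sense()['force']);print(robot.close_job())"
```

```text
time_s: 20.55
eef_pos: [686.1, 22.9, 157.3]
tool_rot: [[-0.246, 0.969, 0.01], [0.969, 0.246, 0.0], [-0.002, 0.01, -1.0]]
force: [1.0, -0.6, 0.9]
grip_width: -0.0
grasp_force: 0.0
time_s: 20.95
eef_pos: [711.0, 30.2, 198.9]
tool_rot: [[-0.246, 0.969, -0.001], [0.969, 0.246, -0.0], [-0.0, -0.001, -1.0]]
force: [0.1, -0.2, 0.9]
grip_width: -0.0
grasp_force: 0.0
[ 0.08713843 -0.17163756  0.86544443]
the job is handed in; nothing more can be done
None
```

I drew the stop bar open, slid the loaf tin home over the keys and pushed the bar shut, then handed the job in at about 21 s. The pictures and forces fit a tin fully down and a shut bar, but the hand-in returned no verdict.

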